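# Seat a furniture leg in the V-block

### The arm

A 6-joint arm with a two-finger parallel gripper is mounted at the origin on the work surface. World frame = base frame: x ahead of the robot, y to its left, z up, the work surface at z = 0. Lengths are in mm, angles in rad, forces in N, time in s.
With the tool pointing down it reaches from about 325 to 775 mm from the base axis. Payload 9.3 kg.
Tool frame: the origin (TCP) lies between the finger pads; the fingertips stand 22 mm ahead of it and the grasp point (between the pads) lies 3 mm ahead of it; z points along the fingers, y is the line along which they close (so a half turn about z gives the same grasp; the last joint's range is limited). The gripper opens to 85 mm and grips with 20 to 120 N. Pads are 22 mm wide; open, the fingers measure 114 mm over their backs; the gripper's body (76 mm by 85 mm) begins 54 mm behind the grasp point. The pads swing forward as they close: fully open they stand 13 mm farther back than shut.
Start: joints at [-0.153, 0.259, 0.021, 1.334, 0, 1.418], TCP at [549.997, -0.004, 253.279] pointing down, gripper open.
Joint ranges: [-3.04, 3.04], [-0.91, 1.82], [-1.04, 1.36], [-1.92, 1.95], [-1.52, 1.45], [-3.14, 3.14]. Speed limits (rad/s): [2.22, 2.22, 2.79, 3.14, 3.14, 3.14].

### API

Orientations are given as a rotation vector (axis times angle).
In Python, from plant import ctrl, fingers, kin, status, get_image, camera_params, order gives the robot as it stands. Calls block until the motion is done:
- ctrl.move_pose(position, orientation): joint-space move of the TCP to a pose.
- ctrl.movel(position, orientation=None, max_speed=150): straight line of the TCP; orientation=None keeps the orientation; max_speed is the mean speed in mm/s.
- ctrl.move_j(angles): joint-space move.
- fingers.move_gripper(opening): finger opening in mm; the grip force is fixed at half the most; returns when the fingers have stopped.
- ctrl.dwell(seconds).
- kin.inverse_kinematics(position, orientation): joint angles nearest the present ones, or None.
- status.sense(): the state.
- get_image(name): name is "scene" or "side" or "wrist"; returns the picture (400x640x3 uint8, red, green, blue); there is no depth.
- camera_params(name): a dict with "fx", "fy", "cx", "cy" (pixels), "T" (4x4, takes a point from camera to world coordinates); the wrist camera has in their place "tool_from_camera" (4x4, takes a point from camera to tool coordinates, whose origin is the TCP and whose axes are the flange's). Camera axes: x right, y down, z forward; pixel columns grow to the right and rows downward; lengths in mm; the calibration is good to about 2 mm. A picture is of the moment at which its call begins: read the wrist's pose just before it. camera_params takes no time and is no camera call.
A pose or a line that the arm cannot do raises ctrl.MotionError and nothing moves.
- order.close_job(): hands the job in; it is judged then, once.
The state is a dict: "time": time; "q": joint angles; "dq": joint speeds; "tau": joint torques, N m; "tcp_pos": TCP position; "orientation": TCP orientation; "contact_force": force on the tool from outside, world axes, zero at the start; "torque": the same for the moment, N m; "opening": finger opening in mm; "gripper_force": force on a finger pad.
Only numpy, scipy, OpenCV 4.12 (cv2) and the standard library are available. Lean on these libraries where they do the work, as an engineer would, in place of code of your own. Each camera call takes 0.05 s, during which the arm holds its last target. There are 200 camera calls.

### The job

Lift the yellow furniture leg out of its wooden rest and lay it lengthwise in the V-block, its brass ferrule pointing at the red pad of the back stop but still some 2 cm short of it. Then slide it along the V until the ferrule butts on the pad, and keep pushing it steadily with about 10 N for a second, never as much as 20 N, pressing the leg lightly down so that it bears on both flanks meanwhile. Let go and move clear, leaving the leg fully home, touching both flanks and the pad; handle it gently and leave everything else where it is.

Things in the scene. Friction and masses are not known exactly. Their poses are not given: they have to be found in the camera images.
- leg: yellow furniture leg with black band and brass ferrule: loose round rod, 28 mm diameter, 150 mm long, about 75 g. Origin on its axis at mid-length, x along the rod towards the ferrule (last 22 mm); roll about x arbitrary. Starts level in rest_a, origin 48 mm above the table. Grip from above on the free stretch x = -75 to -25 mm, by the black band, fingers closing across the rod
- leg_tip (a point): centre of the yellow leg's ferrule end face, on the axis, 75 mm from the leg's origin
- vblock: metal V-block fixed to the table, base 160 x 80 x 12 mm from x = -85 to +75 mm. x runs along the V towards the stop, z up, origin at the underside. The 90 degree V opens upward, runs from x = -75 to +40 mm, bottom line 28 mm and upper edges 52 mm above the table; the front (-x) end is open. The leg lying in it has its axis 48 mm up and when home sticks out 21 to 35 mm in front
- flank_left: left (+y) sloping flank of the V-block, fixed, rigid; origin the same as the V-block's
- flank_right: right (-y) sloping flank of the V-block, fixed, rigid; origin the same as the V-block's
- stop: back stop of the V-block: fixed dark plate 64 mm wide, top 74 mm above the table, origin as the V-block's, with a red round pad 32 mm in diameter on a screw. How far the pad stands out is set anew each time (0 to 14 mm) and is not measured: find it by feel. The pad is a stiff damped bumper: it gives about 1 mm per 8 N, slowly springs back when let go. Force on the stop means on its pad
- stop_ref (a point): centre of the pad's face if screwed fully back: 54 mm along x from the V-block's origin, 48 mm above the table; axes as the V-block's. The real face lies 0 to 14 mm before it (towards -x). Laid with its tip over 42 mm before this point the leg may tip out of the V. When pushing, a sideways or upward force lifts the leg off a flank: keep it well below the downward press of some 2 N
- rest_a: dark wooden rest fixed to the table, carrying the yellow leg (origin over origin): base 130 x 60 x 12 mm, two V saddles 12 mm long at x = -15 and +50 mm, upper edges 48 mm above the table; origin at the underside centre, x along the leg towards its ferrule
- rest_b: the same rest, carrying the black leg
- leg_black: bystander: black furniture leg with a yellow band, same size as the yellow one; leave it in its rest
- tin: bystander: yellow paint tin, 72 mm in diameter, 85 mm high; origin at the underside centre
- glue: bystander: white glue bottle with red cap, 52 mm in diameter, 130 mm high; origin at the underside centre
- brush: bystander: paint brush lying on the table
- sander: bystander: cork sanding block 100 x 60 x 30 mm; origin at the underside centre
- knob1: bystander: small yellow drawer knob, 34 mm in diameter, 18 mm high; origin at the underside centre
- knob2: bystander: the same kind of yellow knob
- cat: bystander: white china cat, 52 mm wide at the foot, 112 mm high; origin at the underside centre
Mind the look-alikes: they are no part of the job. Of the things that look like the leg, the largest one is meant.

How it is judged:
By the outcome, as a careful person would: the job done as asked, in the order asked, and still so for the second after the job is handed in, with the robot touching nothing.
It also fails if it takes over 64 s, if anything falls off the work surface, if the arm or the gripper's body presses on something with over 40 N, if the wrist force passes 120 N, or if a joint passes its speed limit or range.

## Working session

There is one attempt and no reset: what is moved stays moved. The work goes in short steps, each a Python script; the robot and the scene stay as the last script left them, time stands still between calls to the robot, and variables do not carry over. Pictures are saved under pics/ and viewed, at most 10 in all, crops included, and the job is handed in when it is done.

```bash
ls; mkdir -p pics; python3 - <<'E'
from plant import *
import cv2,numpy as np
for n in("scene","side"):
    cv2.imwrite(f"pics/{n}0.png",get_image(n)[:,:,::-1]); p=camera_params(n); print(n,p)
print(camera_params("wrist")); s=status.sense(); print({k:np.round(v,3) for k,v in s.items()})
E
```

```text
pics
scene {'fx': 384.2225184971031, 'fy': 384.2225184971031, 'cx': 317.9191750025811, 'cy': 206.72258212399254, 'T': array([[-8.65470951e-01,  4.31022327e-01, -2.55303322e-01,
         8.89510213e+02],
       [ 5.00948548e-01,  7.41320701e-01, -4.46647703e-01,
         4.34784103e+02],
       [-3.25349468e-03, -5.14454441e-01, -8.57511541e-01,
         9.27101157e+02],
       [ 0.00000000e+00,  0.00000000e+00,  0.00000000e+00,
         1.00000000e+00]])}
side {'fx': 404.23739819989044, 'fy': 404.23739819989044, 'cx': 316.50170065202036, 'cy': 203.51379838643894, 'T': array([[ 9.07729194e-01, -2.70947719e-01,  3.20335829e-01,
         2.33138565e+02],
       [-4.19428960e-01, -6.04858334e-01,  6.76923735e-01,
        -8.24618012e+02],
       [ 1.03468543e-02, -7.48821560e-01, -6.62690889e-01,
         8.48131079e+02],
       [ 0.00000000e+00,  0.00000000e+00,  0.00000000e+00,
         1.00000000e+00]])}
{'fx': 301.45582904767315, 'fy': 301.45582904767315, 'cx': 320.66730956268316, 'cy': 196.1855636477457, 'tool_from_camera': array([[-4.83080164e-04, -9.65478718e-01, -2.60481498e-01,
         6.50288842e+01],
       [ 9.99999793e-01, -5.77226009e-04,  2.84931420e-04,
        -6.08116027e-01],
       [-4.25451917e-04, -2.60481306e-01,  9.65478797e-01,
        -1.19798847e+02],
       [ 0.00000000e+00,  0.00000000e+00,  0.00000000e+00,
         1.00000000e+00]])}
{'time': np.float64(0.1), 'q': array([-0.153,  0.259,  0.021,  1.334, -0.   ,  1.418]), 'dq': array([-0.   , -0.004,  0.001, -0.001,  0.003,  0.   ]), 'tau': array([ 3.0000e-03, -5.5669e+01,  3.4507e+01,  1.2000e-02, -0.0000e+00,
        0.0000e+00]), 'tcp_pos': array([5.49772e+02, 4.90000e-02, 2.52705e+02]), 'orientation': array([-2.221e+00, -2.221e+00,  1.000e-03]), 'contact_force': array([ 0.314, -0.077, -0.008]), 'torque': array([-0.013,  0.013, -0.089]), 'gripper_force': np.float64(0.0), 'opening': np.float64(85.226)}
```

View pics/scene0.png

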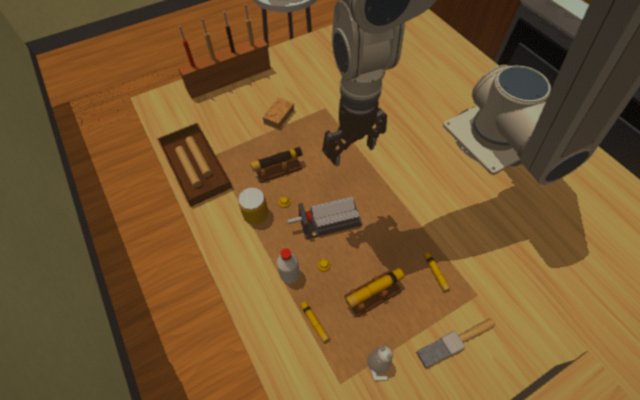

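View pics/side0.png

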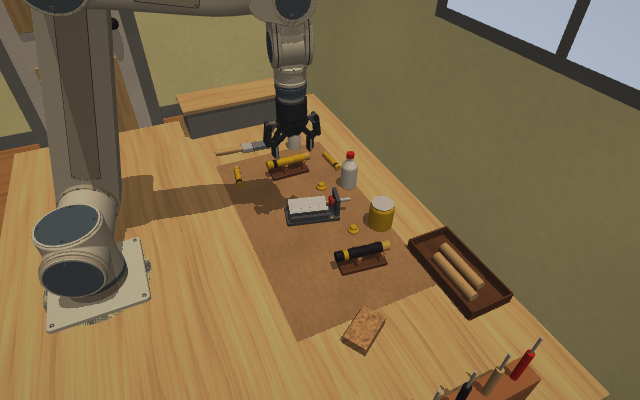

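Scene picture: the yellow-leg candidates are the large rod in a rest at (375,288), two small loose yellow rods at (437,272) and (315,322), and the black leg at (277,160). The V-block is at (335,215), with its stop and red pad near (308,215). I choose the large rod in the rest at (375,288) and will check it in a close crop.

```bash
python3 - <<'E'
import cv2,numpy as np
a=cv2.imread("pics/scene0.png"); b=cv2.imread("pics/side0.png")
f=lambda im,x,y,w,h:cv2.resize(im[y:y+h,x:x+w],(400,300),interpolation=cv2.INTER_CUBIC)
cv2.imwrite("pics/crop0.png",np.vstack([np.hstack([f(a,330,255,80,60),f(a,285,185,80,60)]),np.hstack([f(b,255,140,80,60),f(b,275,175,80,60)])]))
E
```

```text
(no output)
```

View pics/crop0.png

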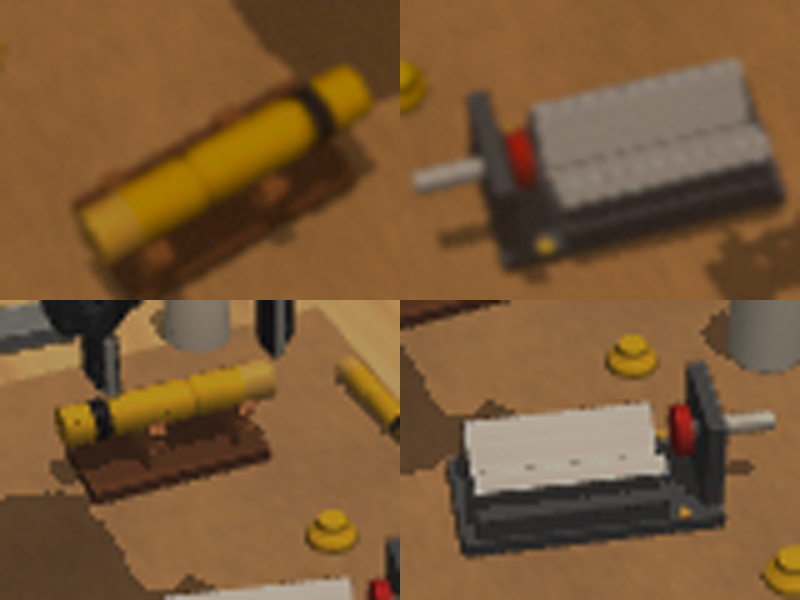

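Crop: the top-left panel shows the large rod with its black band at scene (394,277) and pale brass ferrule at (350,300), in the dark rest, so the choice holds. The V-block's open end points to scene right, and its red pad is at scene (309,216) and side (331,200). Now rough positions from rays.

```bash
cat > h.py <<'E'
import numpy as np,cv2
from plant import ctrl,fingers,kin,status,get_image,camera_params,order
from scipy.spatial.transform import Rotation as R
def cam(n,st=None):
    p=camera_params(n); T=p.get("T")
    if T is None:
        B=np.eye(4);B[:3,:3]=R.from_rotvec(st["orientation"]).as_matrix();B[:3,3]=st["tcp_pos"];T=B@p["tool_from_camera"]
    return p,T
def onz(c,uv,z):
    p,T=c; uv=np.atleast_2d(uv).astype(float)
    d=np.c_[(uv[:,0]-p["cx"])/p["fx"],(uv[:,1]-p["cy"])/p["fy"],np.ones(len(uv))]@T[:3,:3].T
    o=T[:3,3]; return o+d*((z-o[2])/d[:,2:])
def pix(c,P):
    p,T=c; q=(np.atleast_2d(P)-T[:3,3])@T[:3,:3]
    return np.c_[q[:,0]/q[:,2]*p["fx"]+p["cx"],q[:,1]/q[:,2]*p["fy"]+p["cy"]]
def tool(ax):  # pointing down, tool x along horizontal angle ax
    x=np.array([np.cos(ax),np.sin(ax),0]);z=np.array([0,0,-1.]);return R.from_matrix(np.c_[x,np.cross(z,x),z]).as_rotvec()
E
python3 - <<'E'
from h import *
S=cam("scene");D=cam("side")
g=lambda n,*a:print(n,np.round(a,1).tolist())
for nm,s,d,z in[("ferrule",(349.5,300),(308.5,153),48),("tail",(400,273),(269,164),48),("pad",(308.5,216.5),(331,200.5),48)]:
    g(nm,onz(S,s,z)[0],onz(D,d,z)[0])
g("scene V top far edge, bottom line z28",*onz(S,[(311,206),(353,197.4)],52),*onz(S,[(315.6,218),(357,209.4)],28))
g("base corners z12?",*onz(S,[(306,237),(361.5,224.5)],0))
E
```

```text
ferrule [[691.1, 233.0, 48.0], [705.7, 244.6, 48.0]]
tail [[549.9, 238.2, 48.0], [558.4, 239.1, 48.0]]
pad [[664.2, -9.6, 48.0], [665.5, -12.7, 48.0]]
scene V top far edge, bottom line z28 [[643.8, -32.2, 52.0], [532.6, 1.1, 52.0], [644.9, -6.1, 28.0], [534.3, 27.2, 28.0]]
base corners z12? [[688.7, 17.9, 0.0], [538.8, 60.9, 0.0]]
```

```bash
python3 - <<'E'
from h import *
for yaw in(0,np.pi):
    for p in([626,240,200],[600,0,200],[560,240,45]): print(yaw,np.round(kin.inverse_kinematics(p,tool(yaw)),2))
import pickle
out={}
for n,p,yaw in[("V",[600,0,200],-.29),("L",[620,240,200],0.)]:
    ctrl.move_pose(p,tool(yaw)); ctrl.dwell(.3)
    s=status.sense(); im=get_image("wrist"); out[n]=(s,im); cv2.imwrite(f"pics/w{n}.png",im[:,:,::-1]); print(s["time"],s["tcp_pos"],s["contact_force"])
pickle.dump(out,open("w.pkl","wb"))
cv2.imwrite("pics/wVL.png",np.vstack([np.pad(out[k][1][60:360],((0,0),(0,0),(0,0)))[:,:,::-1] for k in"VL"]))
E
```

```text
0 [ 0.24  0.48  0.23  1.32  0.   -2.9 ]
0 [-0.14  0.36  0.04  1.24  0.    3.  ]
0 [ 0.27  0.49 -0.19  0.9   0.   -2.87]
3.141592653589793 [0.24 0.48 0.23 1.32 0.   0.24]
3.141592653589793 [-0.14  0.36  0.04  1.24  0.   -0.14]
3.141592653589793 [ 0.27  0.49 -0.19  0.9   0.    0.27]
4.0583 [ 6.00005480e+02 -2.60053536e-03  2.00008515e+02] [0.40916893 0.01580384 0.03175631]
5.3583 [620.306643   238.77376442 200.20784744] [-0.02038933 -0.78671925  0.08622719]
```

View pics/wVL.png

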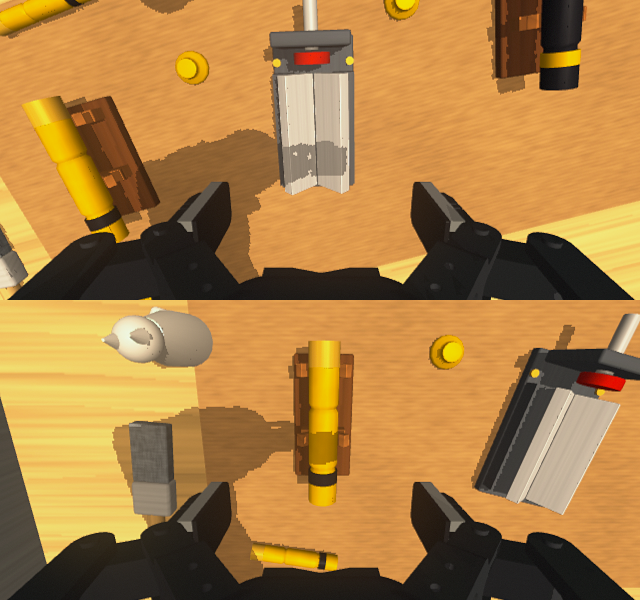

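Wrist pictures: the top view (V) shows the V-block with its seam at column 316, V rows 133–252, red pad (312,118). The bottom view (L) shows the leg with ferrule end near (324,100), tail (322,265) and band at row 240.

```bash
python3 - <<'E'
from h import *
import pickle
o=pickle.load(open("w.pkl","rb"))
def runs(m,rows):
    L=[]
    for r in rows:
        c=np.flatnonzero(m[r]); 
        if len(c): L.append((r,c.min()-.5+.5,c.max()+.5))
    return np.array(L)
# leg
s,im=o["L"];c=cam("wrist",s)
hsv=cv2.cvtColor(im,cv2.COLOR_RGB2HSV);print("leg pixel hsv",hsv[105,324],hsv[150,324],hsv[241,324],hsv[120,400],hsv[200,345])
m=((hsv[...,1]>150)&(hsv[...,0]>=18)&(hsv[...,0]<35)&(hsv[...,2]>90)).astype(np.uint8); m[:,:290]=0;m[:,360:]=0;m[:90]=0;m[280:]=0
L=runs(m,range(95,275)); w=L[:,2]-L[:,1]; print("rows",L[0,0],L[-1,0],"w",w[::12])
L=L[(w>24)&(w<36)]
P=(onz(c,L[:,[1,0]],48)+onz(c,L[:,[2,0]],48))/2
k=np.polyfit(P[:,0],P[:,1],1);print("axis yaw",np.arctan(k[0]),"y@626",np.polyval(k,626),"rms",np.std(P[:,1]-np.polyval(k,P[:,0])))
print("ends z62",onz(c,[(324,L[0,0]),(322,L[-1,0]+1)],62),"cam",c[1][:3,3])
# V
s,im=o["V"];c=cam("wrist",s)
hsv=cv2.cvtColor(im,cv2.COLOR_RGB2HSV).astype(int)
m=(hsv[...,1]<60)&(hsv[...,2]>100)
m=m.astype(np.uint8);m[:,:260]=0;m[:,370:]=0;m[:128]=0;m[260:]=0
L=runs(m,range(128,258));print(L[::8]); 
crop=cv2.resize(im[70:270,230:400,::-1],None,fx=4,fy=4,interpolation=cv2.INTER_CUBIC)[:600] if 0 else cv2.resize(im[80:260,250:380,::-1],None,fx=3.3,fy=3.3,interpolation=cv2.INTER_CUBIC)
cv2.imwrite("pics/Vc.png",crop)
E
```

```text
leg pixel hsv [ 26 205 241] [ 25 255 240] [ 13 116  66] [ 16 169 213] [ 13 197 186]
rows 100.0 266.0 w [16.5 30.5 30.5 30.5 29.5 29.5 29.5 28.5 28.5 27.5 27.5 20.5 26.5 20.5]
axis yaw -0.013945711009871629 y@626 235.60117642189516 rms 0.1883331906235827
ends z62 [[696.56104252 235.13100574  62.        ]
 [550.8329684  236.93411882  62.        ]] cam [685.41467972 237.94002707 320.02187747]
[[128.  275.  351.5]
 [136.  273.  353.5]
 [144.  273.  353.5]
 [152.  274.  353.5]
 [160.  274.  353.5]
 [168.  275.  353.5]
 [176.  276.  353.5]
 [184.  276.  353.5]
 [192.  277.  353.5]
 [200.  277.  353.5]
 [208.  282.  353.5]
 [216.  283.  353.5]
 [224.  283.  353.5]
 [232.  284.  353.5]
 [240.  284.  353.5]
 [248.  286.  348.5]]
```

View pics/Vc.png

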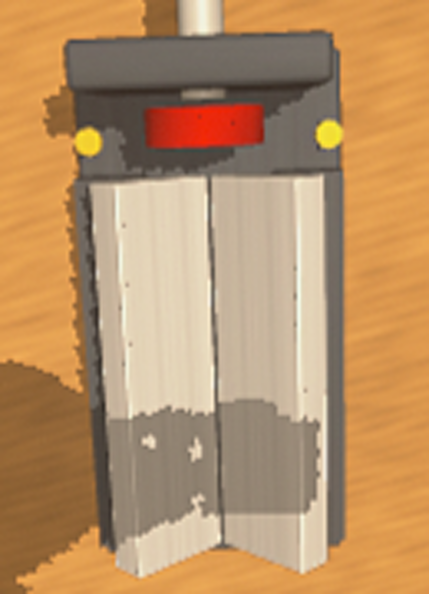

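```bash
python3 - <<'E'
from h import *
import pickle
o=pickle.load(open("w.pkl","rb")); s,im=o["V"]; c=cam("wrist",s)
f=lambda *a:np.array(a)/3.3+[250,80]-.35
seam=onz(c,f((209,178),(222,545)),28); lf=onz(c,f((118,181),(140,575)),52); rt=onz(c,f((295,177),(303,571)),52)
for n,a in("seam",seam),("left",lf),("right",rt):
    d=a[0]-a[1];print(n,a.round(1).tolist(),"len",np.hypot(*d[:2]).round(1),"yaw",np.arctan2(d[1],d[0]).round(4))
w=lf-rt;print("width",np.hypot(w[:,0],w[:,1]))
far=(lf[0]+rt[0])/2;fr=(lf[1]+rt[1])/2;d=far-fr;yaw=np.arctan2(d[1],d[0]);print("mid",far,fr,yaw)
pd=onz(c,f((205,147),(205,104)),64);u=np.array([np.cos(yaw),np.sin(yaw)]);
print("pad x_V of front edge/back",[40+(p[:2]-far[:2])@u for p in pd])
scrw=onz(c,f((88,142),(329,133)),12);print("base screws mid",scrw.mean(0),"offaxis",(scrw.mean(0)-far)[:2]@[-u[1],u[0]])
E
```

```text
seam [[648.0, -7.5, 28.0], [537.5, 22.0, 28.0]] len 114.3 yaw -0.2611
left [[655.3, 14.8, 52.0], [545.6, 44.4, 52.0]] len 113.7 yaw -0.2641
right [[642.9, -30.3, 52.0], [533.1, -1.8, 52.0]] len 113.5 yaw -0.254
width [46.76399067 47.90324374]
mid [649.13133639  -7.77517758  52.        ] [539.32225589  21.32426167  52.        ] -0.2590460105861711
pad x_V of front edge/back [np.float64(48.55997316151332), np.float64(58.9082389183597)]
base screws mid [658.70195394 -10.18822621  12.        ] offaxis 0.11905836778893786
```

```bash
python3 - <<'E'
from h import *
def show(t):
    s=status.sense();print(t,round(s["time"],2),s["tcp_pos"].round(2),"F",s["contact_force"].round(2),"T",s["torque"].round(3),"op",round(float(s["opening"]),1),round(float(s["gripper_force"]),1))
o=tool(np.pi-.014)
ctrl.move_pose([563.7,236.5,130],o);fingers.move_gripper(52);show("above")
ctrl.movel([563.7,236.5,51],o,max_speed=80);ctrl.dwell(.2);show("down")
fingers.move_gripper(31);show("31")
im=get_image("wrist");cv2.imwrite("pics/pre.png",im[:,:,::-1])
fingers.move_gripper(24);ctrl.dwell(.2);show("grip")
E
```

```text
above 8.52 [563.7 236.5 130. ] F [-0.37 -0.02  0.  ] T [-0.004  0.041  0.001] op 52.2 0.0
down 9.86 [563.94 236.56  51.47] F [ 0.27 -0.21 -0.56] T [ 0.003 -0.007 -0.083] op 51.9 0.0
31 10.19 [563.69 236.49  51.03] F [-0.05  1.06  0.78] T [-0.013 -0.029 -0.018] op 31.2 0.0
grip 10.66 [563.77 236.68  51.12] F [-0.26  1.57  0.87] T [0.414 0.039 0.078] op 26.1 58.8
```

View pics/pre.png

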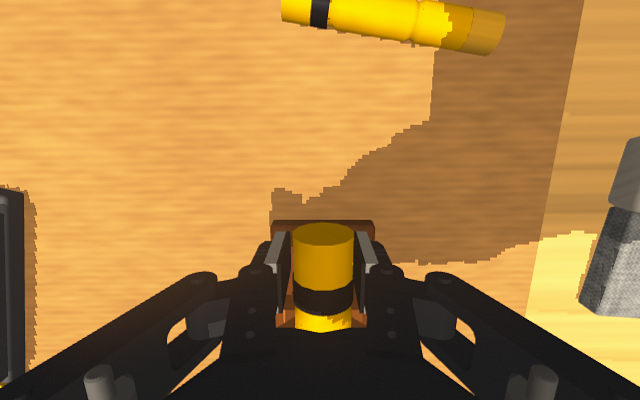

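```bash
cat >> h.py <<'E'
def show(t):
    s=status.sense();print(t,round(s["time"],2),s["tcp_pos"].round(2),"F",s["contact_force"].round(2),"T",s["torque"].round(3),"op",round(float(s["opening"]),1),round(float(s["gripper_force"]),1),flush=True)
    return s
E
python3 - <<'E'
from h import *
im=cv2.imread("pics/pre.png")
s=status.sense();s["tcp_pos"]=np.array([563.69,236.49,51.03]);c=cam("wrist",s);print(c[1][:3,3])
print("face bottom z34 row223",onz(c,(322,223),34),"top z62 row250",onz(c,(322,250),62))
hsv=cv2.cvtColor(im,cv2.COLOR_BGR2HSV);print([(r,hsv[r,322].tolist()) for r in range(218,262,4)])
o=tool(np.pi-.014)
ctrl.movel([563.7,236.5,75],o,max_speed=30);show("up75")
ctrl.movel([563.7,236.5,140],o,max_speed=80);ctrl.dwell(.3);s=show("up")
u=np.array([.9664,-.2571]);yaw=-.26;O=np.array([610.4,2.5])
# tip 20 mm before expected pad (x_V 48.6)
xo=48.6-21-75; g=O+(xo-60)*u;print(g)
ctrl.move_pose([*g,140],tool(np.pi+yaw));ctrl.dwell(.4);show("over V")
for n in("scene","side"): cv2.imwrite(f"pics/{n}1.png",get_image(n)[:,:,::-1])
a=cv2.imread("pics/scene1.png");b=cv2.imread("pics/side1.png")
f=lambda im,x,y,w,h:cv2.resize(im[y:y+h,x:x+w],(400,400),interpolation=cv2.INTER_CUBIC)
cv2.imwrite("pics/c1.png",np.hstack([f(a,270,140,120,120),f(b,250,120,120,120)]))
E
```

```text
[497.31122478 236.64098923 170.81238672]
face bottom z34 row223 [[547.67493698 236.58140665  34.        ]] top z62 row250 [[548.62524243 236.44548162  62.        ]]
[(218, [15, 165, 151]), (222, [20, 248, 109]), (226, [21, 255, 129]), (230, [21, 255, 127]), (234, [21, 255, 128]), (238, [21, 255, 128]), (242, [21, 255, 127]), (246, [21, 255, 205]), (250, [21, 255, 200]), (254, [21, 255, 198]), (258, [21, 255, 200])]
up75 11.61 [563.57 236.46  74.85] F [-0.02 -0.04 -0.25] T [ 0.021  0.052 -0.02 ] op 26.6 58.9
up 12.88 [563.61 236.46 139.67] F [-0.01 -0.23 -1.  ] T [-0.007  0.048 -0.047] op 26.4 58.9
[506.60864  30.11254]
over V 14.14 [506.76  30.69 139.88] F [-0.46 -0.6  -0.24] T [-0.029  0.062 -0.017] op 26.3 58.9
```

View pics/c1.png

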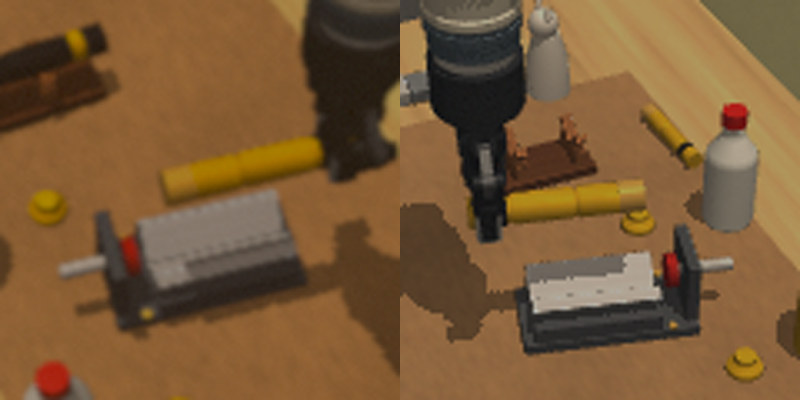

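Picture: the leg is held level and aligned above the V. In the scene crop the ferrule is at about (180,185), and the rest is empty, so the grip is good. Now lowering with force feedback.

```bash
cat >> h.py <<'E'
u=np.array([.9664,-.2571]);n=np.array([.2571,.9664]);yaw=-.26;O=np.array([610.4,2.5])
W=np.array([[u[0],u[1],0],[n[0],n[1],0],[0,0,1]])
def force(k=8,dt=.02):
    F=[];T=[]
    for _ in range(k):
        ctrl.dwell(dt);s=status.sense();F.append(s["contact_force"]);T.append(s["torque"])
    return W@np.mean(F,0),W@np.mean(T,0),s
def go(a,l,z,dy=0.,v=40):
    ctrl.movel([*(O+a*u+l*n),z],tool(np.pi+yaw+dy),max_speed=v)
E
python3 - <<'E'
from h import *
a=48.6-21-75-59.5
go(a,0,60,v=60);ctrl.dwell(.3);F0,T0,s=force(16);print("base",F0.round(2),T0.round(3),s["time"])
np.save("base.npy",np.r_[F0,T0])
l=0
z=60
for z in[56,54,53,52,51.5,51,50.5,50]:
    go(a,l,z,v=20);F,T,s=force();F-=F0;T-=T0
    print(z,round(l,2),F.round(2),T.round(3),s["tcp_pos"].round(2),round(s["time"],2),flush=True)
    if F[2]>1.0 or abs(F[1])>1.5:break
E
```

```text
base [-0.16  0.23 -0.51] [ 0.014  0.056 -0.016] 16.2917
56 0 [-0.2  -0.39 -0.44] [-0.011 -0.01   0.008] [507.1   29.99  55.98] 16.77
54 0 [ 0.08 -0.09 -0.31] [-0.03   0.006  0.017] [507.09  30.    54.01] 17.16
53 0 [ 0.1  -0.23 -0.41] [-0.012 -0.007  0.015] [507.09  29.98  52.99] 17.54
52 0 [ 0.12 -0.27 -0.18] [-0.003  0.     0.017] [507.09  29.99  51.98] 17.93
51.5 0 [0.36 0.09 0.41] [ 0.046 -0.055  0.024] [507.18  30.    51.55] 18.31
51 0 [-0.33  1.28  2.23] [ 0.215 -0.043  0.054] [507.21  30.08  51.12] 18.69
```

```bash
python3 - <<'E'
from h import *
B=np.load("base.npy");a=48.6-21-75-59.5
l=0;dy=0
for i in range(7):
    l+=[.5,.4,.3,.3,.3,.3,.3][i]
    go(a,l,51,v=20);F,T,s=force(10);F-=B[:3];T-=B[3:]
    print(round(l,2),F.round(2),T.round(3),s["tcp_pos"].round(2),round(s["time"],2),flush=True)
    if F[1]<.15:break
E
```

```text
0.5 [ 0.16 -1.07  2.08] [-0.191 -0.118 -0.024] [507.26  30.33  51.  ] 19.11
```

```bash
python3 - <<'E'
from h import *
B=np.load("base.npy");a=48.6-21-75-59.5
l=.27;z=51.0;a0=a
while True:
    go(a,l,z,v=20);F,T,s=force(6);F-=B[:3];T-=B[3:]
    print(round(a-a0,2),round(l,2),round(z,2),F.round(2),T.round(3),round(s["time"],2),flush=True)
    if F[0]<-3.5 or a-a0>26:break
    if abs(F[1])>.25:l+=np.clip(F[1]/5*.6,-.2,.2)
    z+=np.clip((F[2]-2.3)/5*.4,-.2,.2)
    a+=3 if a-a0<14.5 else .5
print(s["tcp_pos"]);np.save("st.npy",[a,l,z])
E
```

```text
0.0 0.27 51.0 [0.74 0.45 2.1 ] [ 0.034 -0.151  0.014] 19.46
3.0 0.32 50.98 [-1.47 -0.07  3.4 ] [0.017 0.222 0.021] 19.86
6.0 0.32 51.07 [0.35 0.51 1.95] [ 0.111 -0.062  0.017] 20.26
9.0 0.39 51.04 [-0.71  0.    2.88] [0.072 0.066 0.005] 20.66
12.0 0.39 51.09 [-1.02  0.53  2.86] [ 0.1    0.051 -0.027] 21.06
15.0 0.45 51.14 [-1.04  0.21  2.67] [ 0.05   0.051 -0.008] 21.46
15.5 0.45 51.17 [-1.66  0.    2.66] [ 0.045  0.277 -0.004] 21.81
16.0 0.45 51.19 [-2.04  0.2   3.28] [ 0.069  0.365 -0.027] 22.16
16.5 0.45 51.27 [-0.6   0.01  0.74] [ 0.06   0.022 -0.018] 22.51
17.0 0.45 51.15 [-1.43 -0.04  2.21] [ 0.068  0.176 -0.029] 22.86
17.5 0.45 51.14 [-2.08 -0.09  3.37] [ 0.088  0.451 -0.043] 23.21
18.0 0.45 51.23 [-1.1   0.57  1.82] [ 0.115  0.103 -0.02 ] 23.56
18.5 0.52 51.19 [-1.38 -0.21  2.31] [-0.007  0.223 -0.03 ] 23.91
19.0 0.52 51.19 [-1.78 -0.29  3.04] [-0.066  0.334 -0.044] 24.26
19.5 0.48 51.25 [-0.69 -0.12  1.31] [-0.026  0.09  -0.032] 24.61
20.0 0.48 51.17 [-2.19 -0.26  2.7 ] [-0.014  0.312 -0.03 ] 24.96
20.5 0.45 51.2 [-2.11  0.08  2.86] [ 0.038  0.279 -0.026] 25.31
21.0 0.45 51.25 [-1.09  0.42  1.97] [ 0.128  0.147 -0.011] 25.66
21.5 0.5 51.22 [-3.04  0.06  4.09] [0.062 0.627 0.012] 26.01
22.0 0.5 51.36 [-5.6   0.11  4.68] [0.084 1.046 0.01 ] 26.36
[527.78793779  25.00132588  51.21745023]
```

```bash
python3 - <<'E'
from h import *
B=np.load("base.npy");a,l,z=np.load("st.npy")
hold=None
while True:
    F,T,s=force(5);F-=B[:3];t=s["time"]
    print(round(a,2),round(l,2),round(z,2),F.round(2),round(t,2),flush=True)
    if F[0]<-16.5: a-=.5;
    elif F[0]>-10.7: a+=np.clip((11.7+F[0])/8,.05,.25)
    elif F[0]<-12.7: a-=.08
    if hold is None and F[0]<-10.7: hold=t
    if hold and t-hold>2.2:break
    if abs(F[1])>.3:l+=np.clip(F[1]/5*.5,-.12,.12)
    if abs(F[2]-2.5)>.4: z+=np.clip((F[2]-2.5)/5*.4,-.15,.15)
    go(a,l,z,v=10)
    if t>40:break
print(s["tcp_pos"]);np.save("st.npy",[a,l,z])
E
```

```text
-84.9 0.5 51.36 [-5.5   0.02  4.51] 26.44
-84.65 0.5 51.51 [-6.35  0.16  3.86] 26.77
-84.4 0.5 51.62 [-6.49  0.45  3.76] 27.11
-84.15 0.55 51.72 [-7.37  0.31  3.75] 27.44
-83.9 0.58 51.82 [-8.27 -0.24  3.37] 27.77
-83.65 0.58 51.89 [-9.14 -0.02  3.49] 28.11
-83.4 0.58 51.97 [-9.67  0.18  3.99] 28.44
-83.15 0.58 52.09 [-10.31  -0.07   2.99] 28.77
-82.98 0.58 52.13 [-10.78  -0.21   3.37] 29.11
-82.98 0.58 52.2 [-10.24   0.29   2.63] 29.44
-82.79 0.58 52.2 [-11.03   0.35   3.53] 29.77
-82.79 0.61 52.28 [-10.85   0.04   2.23] 30.11
-82.79 0.61 52.28 [-11.29  -0.47   2.85] 30.44
-82.79 0.57 52.28 [-11.14   0.79   2.88] 30.77
-82.79 0.64 52.28 [-11.39  -0.1    2.3 ] 31.11
-82.79 0.64 52.28 [-11.06  -0.04   2.82] 31.44
[527.88136923  24.9635302   51.25595116]
```

```bash
python3 - <<'E'
from h import *
B=np.load("base.npy");a,l,z=np.load("st.npy")
for i in range(30):
    F,T,s=force(4);F-=B[:3]
    print(round(a,2),round(l,2),round(z,2),F.round(2),s["tcp_pos"].round(2),round(s["time"],2),flush=True)
    if F[0]>-2.2:break
    a-=.3 if F[0]<-4 else .15
    if abs(F[1])>.3:l+=np.clip(F[1]/5*.5,-.1,.1)
    if abs(F[2]-1.8)>.3: z+=np.clip((F[2]-1.8)/5*.6,-.2,.2)
    go(a,l,z,v=10)
np.save("st.npy",[a,l,z])
E
```

```text
-82.79 0.64 52.28 [-11.19   0.02   2.51] [527.91  24.96  51.28] 31.51
-83.09 0.64 52.37 [-9.54 -0.17  0.68] [527.89  24.95  51.29] 31.82
-83.39 0.64 52.23 [-8.46 -0.01  0.49] [527.87  24.95  51.29] 32.14
-83.69 0.64 52.07 [-7.75 -0.45  1.72] [527.85  24.97  51.26] 32.46
-83.99 0.6 52.07 [-6.69 -0.03  0.43] [527.86  24.98  51.28] 32.77
-84.29 0.6 51.91 [-6.04 -0.05  0.93] [527.81  24.99  51.24] 33.09
-84.59 0.6 51.81 [-5.04  0.04  0.68] [527.83  24.99  51.27] 33.41
-84.89 0.6 51.67 [-5.05 -0.29  0.43] [527.8   24.99  51.26] 33.73
-85.19 0.6 51.51 [-5.38 -0.88  0.05] [527.81  24.98  51.25] 34.04
-85.49 0.51 51.31 [-4.56  0.14  1.32] [527.8   24.99  51.24] 34.36
-85.79 0.51 51.25 [-2.61  0.05 -0.67] [527.78  25.    51.25] 34.67
-85.94 0.51 51.05 [-1.65 -0.68  1.56] [527.77  25.02  51.22] 34.99
```

The TCP stopped dead at x_V −85.6 and gave only 0.1 mm under 5 N more, while the bumper should give about 0.7 mm. The pads' front edge is then at −75, so the fingers were pushing on the V-block's front face, not through the leg. I'll let go, regrip 8 mm further back and push again.

```bash
python3 - <<'E'
from h import *
a,l,z=np.load("st.npy")
fingers.move_gripper(40);show("open")
go(-94,.5,51,v=40);ctrl.dwell(.2);F,T,s=force(10);print("free",F.round(2),T.round(3),s["time"]);np.save("base.npy",np.r_[F,T])
a=cv2.cvtColor(get_image("scene"),cv2.COLOR_RGB2BGR);b=cv2.cvtColor(get_image("side"),cv2.COLOR_RGB2BGR)
f=lambda im,x,y,w,h:cv2.resize(im[y:y+h,x:x+w],(400,400),interpolation=cv2.INTER_CUBIC)
cv2.imwrite("pics/c2.png",np.hstack([f(a,285,170,90,90),f(b,270,155,90,90)]))
E
```

```text
open 35.27 [527.7   24.99  51.06] F [-2.1  -0.77 -0.05] T [-0.1    0.227  0.025] op 40.0 0.6
free [ 0.11  0.32 -0.05] [-0.002 -0.008 -0.018] 35.9917
```

View pics/c2.png

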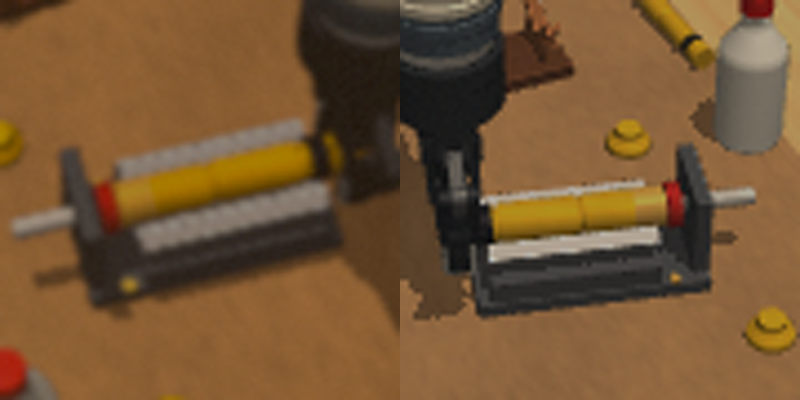

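The ferrule is at, or within a millimetre of, the red pad: scene crop (110,200), side crop (668,205). The 2 N left after opening confirms the fingers had been on the block. Regripping now.

```bash
python3 - <<'E'
from h import *
B=np.load("base.npy");a,l,z=-94.,.5,51.2
fingers.move_gripper(31);fingers.move_gripper(24);hold=None;n0=0
tr=lambda s:(s["tcp_pos"][:2]-O)@u
while True:
    F,T,s=force(5);F-=B[:3];t=s["time"]
    print(round(a,2),round(l,2),round(z,2),F.round(2),"x",tr(s).round(2),round(float(s["opening"]),1),round(t,2),flush=True)
    if F[0]<-16.5: a-=.5
    elif F[0]>-10.9: a+=np.clip((11.7+F[0])/8,.05,.3)
    elif F[0]<-12.9: a-=.08
    if hold is None and F[0]<-10.9: hold=t
    if hold and t-hold>1.8 or t>48 or tr(s)>-86.5:break
    if abs(F[1])>.3:l+=np.clip(F[1]/5*.5,-.12,.12)
    if abs(F[2]-2.)>.4: z+=np.clip((F[2]-2.)/5*.5,-.15,.15)
    go(a,l,z,v=10)
np.save("st.npy",[a,l,z])
E
```

```text
-94.0 0.5 51.2 [-0.83  0.53  2.25] x -93.97 26.1 36.65
-93.7 0.55 51.2 [-1.52  0.59  2.34] x -93.83 26.2 36.98
-93.4 0.61 51.2 [-2.69  0.25  2.23] x -93.54 26.3 37.32
-93.1 0.61 51.2 [-4.18  0.24  4.07] x -93.36 26.1 37.65
-92.8 0.61 51.35 [-4.77  0.18  1.88] x -93.05 26.4 37.98
-92.5 0.61 51.35 [-5.79  0.93  1.35] x -92.92 26.6 38.32
-92.2 0.71 51.29 [-6.88  0.02  3.32] x -92.9 26.4 38.65
-91.9 0.71 51.42 [-7.51 -0.15  2.72] x -92.73 26.2 38.98
-91.6 0.71 51.49 [-7.97 -0.22  2.99] x -92.66 26.3 39.32
-91.3 0.71 51.59 [-8.64  0.27  2.61] x -92.54 26.3 39.65
-91.0 0.71 51.65 [-9.45  0.24  2.76] x -92.45 26.0 39.98
-90.72 0.71 51.73 [-9.94 -0.03  2.79] x -92.38 26.6 40.32
-90.5 0.71 51.8 [-9.93 -0.13  2.25] x -92.3 26.4 40.65
-90.28 0.71 51.8 [-11.11   0.13   2.53] x -92.25 25.8 40.98
-90.28 0.71 51.86 [-10.7    0.15   1.77] x -92.27 26.2 41.32
-90.15 0.71 51.86 [-10.96   0.23   2.75] x -92.25 26.6 41.65
-90.15 0.71 51.93 [-10.71   0.35   1.91] x -92.2 26.0 41.98
-90.03 0.74 51.93 [-1.132e+01 -1.000e-02  2.200e+00] x -92.2 26.3 42.32
-90.03 0.74 51.93 [-11.18  -0.09   2.57] x -92.2 26.3 42.65
-90.03 0.74 51.99 [-11.22   0.22   1.41] x -92.15 26.1 42.98
```

This time the TCP travelled about 1.1 mm over 8 N, which matches the bumper, and it held about 11 N (roughly 10 N on the pad) for 2 s. Now easing off and releasing.

```bash
python3 - <<'E'
from h import *
B=np.load("base.npy");a,l,z=np.load("st.npy")
tr=lambda s:(s["tcp_pos"][:2]-O)@u
for i in range(16):
    a-=.35
    go(a,l,z,v=10)
    F,T,s=force(3);F-=B[:3]
    print(round(a,2),round(l,2),round(z,2),F.round(2),"x",tr(s).round(2),round(s["time"],2),flush=True)
    if F[0]>-2.2:break
    if abs(F[1])>.3:l+=np.clip(F[1]/5*.5,-.1,.1)
    if abs(F[2]-1.8)>.3: z+=np.clip((F[2]-1.8)/5*.6,-.25,.25)
ctrl.dwell(.4);show("pre")
fingers.move_gripper(34);ctrl.dwell(.2);show("open");fingers.move_gripper(46)
s=status.sense();p=s["tcp_pos"]
ctrl.movel([p[0],p[1],p[2]+60],max_speed=60)
ctrl.movel([p[0]-40,p[1],p[2]+130],max_speed=120);show("clear")
s=status.sense();cv2.imwrite("pics/wend.png",get_image("wrist")[:,:,::-1])
a=cv2.cvtColor(get_image("scene"),cv2.COLOR_RGB2BGR);b=cv2.cvtColor(get_image("side"),cv2.COLOR_RGB2BGR)
f=lambda im,x,y,w,h:cv2.resize(im[y:y+h,x:x+w],(400,400),interpolation=cv2.INTER_CUBIC)
cv2.imwrite("pics/c3.png",np.hstack([f(a,285,170,90,90),f(b,270,155,90,90)]))
E
```

```text
-90.38 0.74 51.99 [-9.72  0.04  1.02] x -92.27 43.28
-90.73 0.74 51.9 [-8.78 -0.52  0.25] x -92.31 43.58
-91.08 0.69 51.71 [-7.91  0.14  1.65] x -92.35 43.88
-91.43 0.69 51.71 [-7.33  0.51  1.17] x -92.51 44.18
-91.78 0.74 51.63 [-6.41 -0.31  0.26] x -92.59 44.48
-92.13 0.71 51.45 [-5.7  -0.09  1.47] x -92.65 44.78
-92.48 0.71 51.41 [-5.13 -0.27  0.44] x -92.79 45.08
-92.83 0.71 51.24 [-4.29 -0.71  0.56] x -92.84 45.38
-93.18 0.64 51.1 [-3.1  -0.9   1.01] x -92.97 45.68
-93.53 0.55 51.0 [-1.17 -0.07  1.81] x -93.11 45.98
pre 46.38 [520.48  27.03  51.16] F [0.55 1.12 2.39] T [ 0.185 -0.019  0.025] op 26.3 58.8
open 46.83 [520.1   27.06  50.93] F [ 0.19 -0.78  0.92] T [0.038 0.012 0.032] op 33.9 0.0
clear 49.08 [480.16  27.08 180.59] F [-0.33  0.22 -0.81] T [-0.106 -0.011 -0.019] op 46.4 0.0
```

View pics/c3.png

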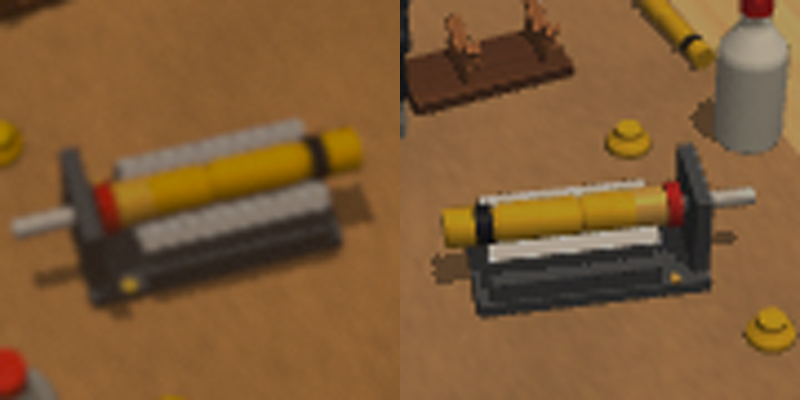

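The leg sits in the V with its ferrule at the pad in both views: scene crop (110,200), side crop (665,205). The last tug while opening could have drawn it a tenth of a millimetre off the pad, so I'll give the tail a light nudge (about 3 N) with closed fingers and retreat.

```bash
python3 - <<'E'
from h import *
tr=lambda s:(s["tcp_pos"][:2]-O)@u
fingers.move_gripper(2)
go(-124,.6,60,v=110);B,_,s=force(8);print(s["time"],B.round(2))
a=-115.;l=.6
go(a,l,60,v=30)
while True:
    F,T,s=force(3);F-=B;t=s["time"]
    print(round(a,2),F.round(2),"x",tr(s).round(2),round(t,2),flush=True)
    if F[0]<-2.8 or t>57.5 or a>-105:break
    a+=.3 if F[0]<-1.2 else .6
    go(a,l,60,v=25)
go(a-14,l,60,v=25);go(a-20,l,110,v=100);show("end")
a=cv2.cvtColor(get_image("scene"),cv2.COLOR_RGB2BGR);b=cv2.cvtColor(get_image("side"),cv2.COLOR_RGB2BGR)
f=lambda im,x,y,w,h:cv2.resize(im[y:y+h,x:x+w],(400,400),interpolation=cv2.INTER_CUBIC)
cv2.imwrite("pics/c4.png",np.hstack([f(a,285,170,90,90),f(b,270,155,90,90)]))
E
```

```text
51.1167 [ 0.04 -0.1   0.22]
-115.0 [ 0.04 -0.14  0.  ] x -115.05 51.62
-114.4 [ 0.13  0.65 -0.23] x -114.45 51.92
-113.8 [ 0.3   0.1  -0.29] x -113.8 52.22
-113.2 [ 0.25  0.14 -0.04] x -113.18 52.52
-112.6 [-0.16  0.34 -0.33] x -112.6 52.82
-112.0 [-0.25  0.44 -0.03] x -111.98 53.12
-111.4 [-1.64  0.22  0.11] x -111.65 53.42
-111.1 [-4.14  0.36  1.38] x -111.58 53.72
end 55.08 [483.75  36.77 109.71] F [ 0.27 -0.05 -0.31] T [ 0.006  0.006 -0.026] op 1.8 0.0
```

View pics/c4.png

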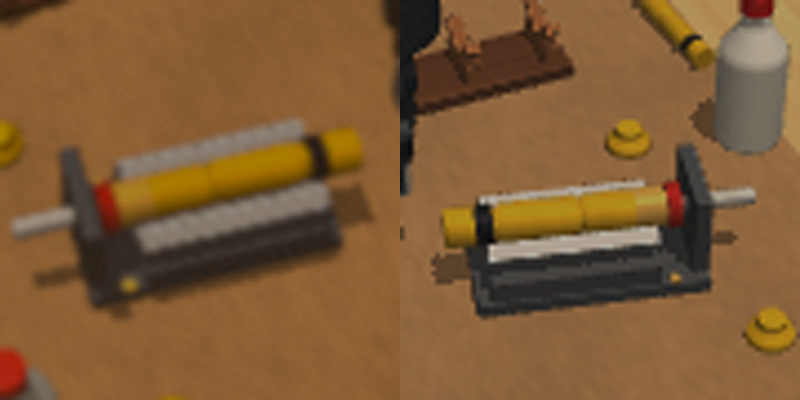

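The nudge met 4 N, far above the leg's own friction, so the ferrule is on the pad. The leg lies in the V unchanged, and the arm is clear.

```bash
python3 -c "
from plant import order
print(order.close_job())"
```

```text
the job is handed in; nothing more can be done
None
```

I handed the job in at about 55 s: the yellow leg lies in the V with its ferrule on the pad, after about 2 s at roughly 10 N (estimated: 11 N at the wrist less friction). Before that push, the fingers had pressed the V-block's front face with about 11 N, so I regripped further back; after letting go I also nudged the tail once with about 4 N to seat it.

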